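# Index a fishplate bolt four clicks and slide it home

### The arm

A 6-joint arm with a two-finger parallel gripper is mounted at the origin on the work surface. World frame = base frame: x ahead of the robot, y to its left, z up, the work surface at z = 0. Lengths are in m, angles in rad, forces in N, time in s.
With the tool pointing down it reaches from about 0.425 to 0.95 m from the base axis. Payload 3.5 kg.
Tool frame: the origin (TCP) lies midway between the tips of the shut fingers; the grasp point (between the pads) lies 19 mm behind it; z points along the fingers, y is the line along which they close (so a half turn about z gives the same grasp; the last joint's range is limited). The gripper opens to 85 mm and grips with 20 to 120 N. Pads are 22 mm wide; open, the fingers measure 114 mm over their backs; the gripper's body (76 mm by 85 mm) begins 54 mm behind the grasp point. The pads swing forward as they close: fully open they stand 13 mm farther back than shut.
Start: joints at [-1.459, 0.286, 1.577, -0, 1.279, -0.15], TCP at [0.175, -0.652, 0.231] pointing down, gripper open.
Joint ranges: [-2.77, 2.77], [-0.9, 2.22], [0.21, 2.48], [-1.53, 4.67], [0.24, 2.81], [-2.84, 2.84]. Speed limits (rad/s): [2.79, 2.79, 3.14, 3.14, 3.14, 3.14].

### API

Orientations are given as a unit quaternion [x, y, z, w].
In Python, from plant import ctrl, cams, order gives the robot as it stands.
- The arm moves only by the tool move_arm, never from a script. Its argument "plan" is one flat list of numbers, 7 for each row, row after row: the shift along the world's x, y, z in mm, then the turn, a rotation vector about the world's x, y, z in degrees, then the finger opening in mm, from 0 to 85.4. A call has 1 to 12 rows; each row shifts and turns the commanded pose from where the row before left it; what a row does not reach is not made up. A row lasts 1/10 s, in which the tool goes at most 50 mm and 8.59 degrees, less where a joint would pass 70% of its speed; a pose out of reach is approached as far as the arm can. A call is refused whole if a number of a shift passes 50 or a number of a turn 8.59, either way. A call with a gripper value outside its range is refused whole. The fingers move at their own pace and stop on an object; "newtons" is the grip in N (left out, the last holds). Time passes only in rows, so rows that do not move let the fingers close. It gives the time, the measured TCP pose, the force, the opening and the grip force at its end, in the units of the state.
- ctrl.get_state(): the state, without advancing time (a new reading comes with each control period).
- cams.read_camera(name): name is "side" or "top"; returns a dict with "color" (420x560x3 uint8, red, green, blue), "fov_y" (degrees; the focal length in pixels is half the picture's height over the tangent of half this angle, whatever the lens; pixels are square), "cx", "cy" (the principal point, pixels), "origin" and "orientation" of the camera in the world. Camera axes: x right, y up, looking along -z (the intrinsics and any distortion apply to the point x, -y, -z); pixel columns grow to the right and rows downward; lengths in m; the calibration is good to about 2 mm. A picture is of the moment at which its call begins. There is no depth.
- order.sign_off(): hands the job in; it is judged then, once.
The state is a dict: "time": time; "qpos": joint angles; "dq": joint speeds; "joint_efforts": joint torques, N m; "eef_pos": TCP position; "tcp_rot": TCP orientation; "contact_force": force on the tool from outside, world axes, zero at the start; "wrist_torque": the same for the moment, N m; "opening": opening from 0.0 (shut) to 1.0 (fully open); "finger_force": force on a finger pad.
Only numpy, scipy, OpenCV 4.12 (cv2) and the standard library are available. Lean on these libraries where they do the work, as an engineer would, in place of code of your own. Each camera call takes 0.05 s, during which the arm holds its last target. There are 200 camera calls.

### The job

Index the bolt for its next check: with a fingertip against the upright peg, turn the click-stop dial on the carriage clockwise (seen from above) by exactly four clicks, without going past the fourth, and then push the carriage along its slide until it stands fully home against the end stop. Use light pushes only: do not pinch or press hard on the dial, do not touch the bolt in its middle, and leave the four parts lying beside the slide where they are.

Things in the scene. Friction and masses are not known exactly. Their poses are not given: they have to be found in the camera images.
- slide: Fixed steel slide bed on the table, 130 mm wide, 460 mm long along its own y axis, with a dovetail rail along its middle (rail top 31 mm above the table). Origin on the table, on the centre line of the rail. A grey end stop block (100 mm wide, 30 mm thick, top 84 mm above the table) stands at its +y end, its near face at y = +160 mm. Axes: z up, +y along the slide towards the stop.
- carriage (a joint): Position of the carriage along the slide's +y axis, in m: 0 at the far end from the stop, 0.15 home against the stop. It starts between 0.03 and 0.08. It stays where left; dry friction about 7 N plus damping of 25 N per m/s resists it, much more than the dial does.
- push_face (a point): Centre of the carriage's flat end face that looks away from the stop (towards the slide's -y): push here towards +y. The carriage is a plain steel block 150 mm wide (slide's x), 200 mm long (y), 40 mm high, its underside 34 mm and its top 74 mm above the table; this point is 54 mm above the table, over the rail. The dial's axis is 100 mm from it towards +y.
- dial (a joint): Angle of the click-stop dial in rad, 0 at the start, growing as it turns clockwise seen from above. 16 clicks a turn: it rests at every 22.5 degrees (0.3927 rad), so four clicks are 1.571. Between rests it springs to the nearer one, strongest a quarter of a click from a rest; past half way it snaps forward by itself. Turning it slowly by the peg takes about 2 to 4 N. It can turn at most 10 clicks clockwise and 4 anticlockwise.
- peg_top (a point): Centre of the top of the dial's upright dark steel finger peg: 12 mm diameter, standing 35 mm above the dial face, its axis 55 mm from the dial's axis. Top 125 mm above the table. At the start it is at 45 degrees between the slide's +x and +y seen from the dial's axis. The dial is a flat grey painted disc 136 mm in diameter on top of the carriage, its face 90 mm above the table, with 16 dark dots round its rim.
- bolt: The weathered bolt clamped upright, head down, in the middle of the dial, turning with it: head 38 mm diameter and 13 mm high, shank 24 mm diameter, top 135 mm above the table. Origin on the dial's axis at the dial face. Not to be touched.
- nut: Loose heavy black square nut, 42 mm square, 24 mm high, lying beside the slide; origin under its centre. Leave alone.
- ring_gauge: Loose steel thread ring gauge, 52 mm diameter, 14 mm high, lying beside the slide; origin under its centre. Leave alone.
- ferrule: Loose polymer ferrule, a short tube of 30 mm diameter and 34 mm high standing beside the slide; origin under its centre. Leave alone.
- feeler_block: Loose steel feeler block, 30 x 60 x 18 mm, lying beside the slide; origin under its centre. Leave alone.

How it is judged:
On the way, in this order (a step that is already met when the one before it is completed fails the run):
1. the dial rests on its fourth click clockwise, the carriage not yet home (value of joint dial between 1.4508 and 1.6908 rad and velocity of joint dial between -0.1 and 0.1 rad/s and value of joint carriage below 0.14 m), for 0.3 s.
2. the carriage is home against the stop (value of joint carriage above 0.146 m), for 0.2 s.
At the end, for the whole second after the job is handed in: the dial rests on the fourth click clockwise from its start (1.571 rad, within 0.12), the carriage is within 4 mm of its stop and at rest, and the four loose parts are within 15 mm of where they began (value of joint dial between 1.4508 and 1.6908 rad and value of joint carriage above 0.146 m and linear speed of bolt below 0.01 m/s and distance of each of nut, ring_gauge, ferrule, feeler_block from where it was at the start of the episode below 0.015 m); the robot touches nothing.
It fails at once if the dial was turned past the fourth click, towards or into the fifth (value of joint dial above 1.76715 rad).
It fails at once if the dial was turned a click anticlockwise (value of joint dial below -0.19635 rad).
It fails at once if the dial was pinched or pressed with more than 18 N (contact force between the fingers and dial above 18 N).
It fails at once if the bolt was touched (contact force between any of the fingers, the arm and bolt above 0.5 N).
It fails at once if a loose part was shifted or picked up (distance of any of nut, ring_gauge, ferrule, feeler_block from where it was at the start of the episode above 0.015 m).
It also fails if it takes over 64 s, if anything falls off the work surface, if the arm or the gripper's body presses on something with over 40 N, if the wrist force passes 120 N, or if a joint passes its speed limit or range.

## Working session

There is one attempt and no reset: what is moved stays moved. The work goes in short steps, Python scripts to look and compute and a tool call to move; the robot and the scene stay as the last step left them, time stands still between calls to the robot, and variables do not carry over. Pictures are saved under pics/ and viewed, at most 10 in all, crops included, and the job is handed in when it is done.

Besides the shell and the picture viewer there is one more tool, called after ">>>" as name(argument=value, ...), one argument or row to a line, values as JSON. move_arm: Moves the arm, as the interface text tells. Its arguments: {"type":"object","properties":{"plan":{"type":"array","items":{"type":"number"}},"newtons":{"type":"number"}},"required":["plan"]}

```bash
ls; mkdir -p pics
cat > h.py <<'E'
import numpy as np, cv2
from scipy.spatial.transform import Rotation as R
from plant import ctrl,cams,order
def take(n,f):
    c=cams.read_camera(n); cv2.imwrite(f,c['color'][:,:,::-1]); return c
def ray(c,u,v):
    f=c['color'].shape[0]/2/np.tan(np.radians(c['fov_y'])/2)
    d=R.from_quat(c['orientation']).apply([(u-c['cx'])/f,-(v-c['cy'])/f,-1]); return np.array(c['origin']),d
def at(c,u,v,z):
    o,d=ray(c,u,v); return o+d*(z-o[2])/d[2]
def proj(c,p):
    f=c['color'].shape[0]/2/np.tan(np.radians(c['fov_y'])/2)
    q=R.from_quat(c['orientation']).inv().apply(np.array(p)-c['origin']); return c['cx']-f*q[0]/q[2], c['cy']+f*q[1]/q[2]
E
python3 - <<'E'
from h import *
for n in('top','side'):
    c=take(n,f'pics/{n}0.png'); print({k:v for k,v in c.items() if k!='color'})
print(ctrl.get_state())
E
```

```text
pics
{'fov_y': 52.406945213135124, 'cx': 278.05280716713037, 'cy': 209.0256830670871, 'origin': array([ 0.43215089, -0.00102829,  0.74783327]), 'orientation': array([ 0.08681206, -0.07974787, -0.65421313,  0.74706701])}
{'fov_y': 45.15431986274687, 'cx': 284.9898302456535, 'cy': 200.48737566254408, 'origin': array([ 0.557775  , -0.49527722,  0.71898343]), 'orientation': array([ 0.33415163,  0.00170124, -0.00375877,  0.9425103 ])}
{'time': 0.1, 'qpos': array([-1.45902221e+00,  2.87122778e-01,  1.57805867e+00, -1.96676860e-05,
        1.27860993e+00, -1.49990004e-01]), 'dq': array([-0.00122527, -0.00113083, -0.00479966,  0.00012887,  0.00062905,
        0.00131165]), 'joint_efforts': array([ 5.76015900e-04, -4.07296228e+01, -2.93701333e+01, -1.83313859e-04,
        3.38222126e-03,  1.63901643e-05]), 'eef_pos': array([ 0.17464171, -0.65138613,  0.23003984]), 'tcp_rot': array([ 9.91446193e-01,  1.30511448e-01,  1.15930711e-05, -1.09934177e-03]), 'contact_force': array([0.26371863, 0.36488348, 0.86761302]), 'wrist_torque': array([-0.01472715,  0.04273437, -0.0194135 ]), 'finger_force': 0.0, 'opening': 0.9996426952930116}
```

View pics/top0.png

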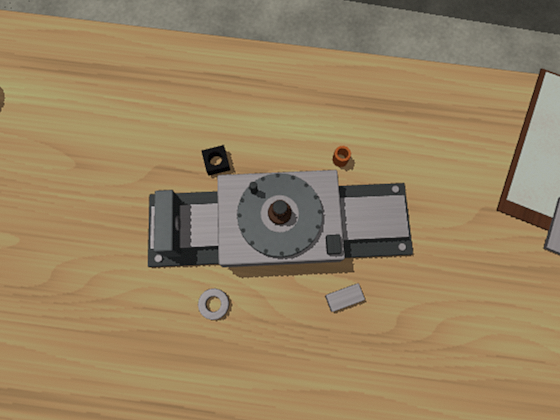

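View pics/side0.png

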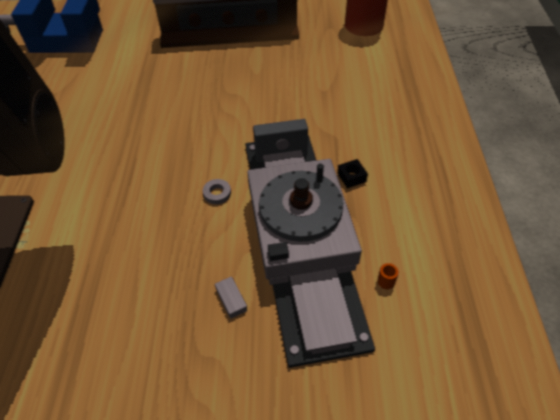

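The top view shows the stop on the left, around (165,222), the peg at about (253,187), the bolt at (280,208) and the carriage's free end face near column 342. The side view agrees. I'll enlarge the top view.

Run:
```python
import cv2
i=cv2.imread('pics/top0.png')[150:290,140:360]
i=cv2.resize(i,None,fx=3.6,fy=3.6,interpolation=cv2.INTER_CUBIC)
i=cv2.convertScaleAbs(i,alpha=1.8,beta=15); cv2.imwrite('pics/top0c.png',i)
```

```text
(no output)
```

View pics/top0c.png

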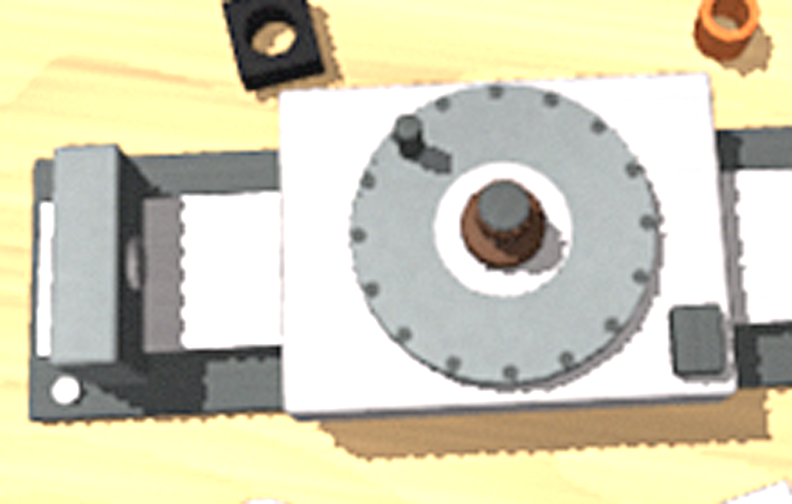

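The crop shows the peg top at (409,124), the bolt top at (505,205) and the carriage top corners at (281,93), (709,74), (735,392) and (288,412). The stop's top corners are at (54,148), (117,146) and (54,363). There is a small dark block on the carriage at (697,340).

```bash
cat >> h.py <<'E'
def cr(u,v): return (u+.5)/3.6-.5+140,(v+.5)/3.6-.5+150
E
python3 - <<'E'
from h import *
np.set_printoptions(precision=4,suppress=True)
c=cams.read_camera('top'); s=cams.read_camera('side')
P=lambda u,v,z: at(c,*cr(u,v),z)[:2]
peg=P(409,124,.125);bolt=P(505,205,.135)
K=[P(*a,.074) for a in((281,93),(709,74),(735,392),(288,412))]
print('peg',peg,'bolt',bolt,'r',np.linalg.norm(peg-bolt),np.degrees(np.arctan2(*(peg-bolt)[::-1])))
print('carriage',K,[np.linalg.norm(K[i]-K[(i+1)%4]) for i in range(4)],'centre',np.mean(K,0))
S=[P(*a,.084) for a in((54,148),(117,146),(117,363),(54,363))]; print('stop',S,np.mean(S,0))
d=[P(*a,.09) for a in((352,232),(660,235),(500,84),(512,384))];print('dial',np.array(d),np.mean(d,0))
e=(K[0]+K[3]-K[1]-K[2]);print('slide y dir deg',np.degrees(np.arctan2(e[1],e[0])))
# side: peg top (320,166)?, bolt top (301,183)
print('side peg',at(s,320,166,.125),'bolt',at(s,301,183,.135)); print('proj into side',proj(s,[*peg,.125]),proj(s,[*bolt,.135]))
for n,u,v in(('nut',216,160),('ring',213,304),('ferr',342,155),('feel',346,297)): print(n,at(c,u,v,.015))
E
```

```text
peg [0.615  0.0578] bolt [0.5829 0.0127] r 0.05529411376788751 54.572872601493785
carriage [array([0.6368, 0.123 ]), array([ 0.6722, -0.0712]), array([ 0.5274, -0.0971]), array([0.4929, 0.096 ])] [np.float64(0.19735943508691986), np.float64(0.1470495947808584), np.float64(0.19614422223062644), np.float64(0.14643892528037689)] centre [0.5823 0.0127]
stop [array([0.5947, 0.2177]), array([0.5994, 0.1899]), array([0.5031, 0.1715]), array([0.4995, 0.1985])] [0.5492 0.1944]
dial [[ 0.573   0.0787]
 [ 0.5896 -0.0555]
 [ 0.6492  0.0233]
 [ 0.5159  0.0004]] [0.5819 0.0117]
slide y dir deg 100.22974970033312
side peg [0.6138 0.057  0.125 ] bolt [0.582  0.0126 0.135 ]
proj into side (np.float64(320.72816258717785), np.float64(165.63756931196582)) (np.float64(301.6078667099122), np.float64(182.9177017938669))
nut [0.6834 0.1418 0.015 ]
ring [0.4309 0.1046 0.015 ]
ferr [ 0.7235 -0.0842  0.015 ]
feel [ 0.4717 -0.1154  0.015 ]
```

The measurements agree: peg radius 55.3 mm, carriage 147 x 197 mm, and the side view matches within a pixel. The dial axis is at about (0.5825, 0.0125) and slide +y points at 100.2°. Next I move above the counter-clockwise side of the peg, with the fingers shut and the finger's back square to the tangent.

>>> move_arm(
  plan=[17.3,30.3,0,0,0,1.67,0,17.3,30.3,0,0,0,1.67,0,17.3,30.3,0,0,0,1.67,0,17.3,30.3,0,0,0,1.67,0,17.3,30.3,0,0,0,1.67,0,17.3,30.3,0,0,0,1.67,0,17.3,30.3,0,0,0,1.67,0,17.3,30.3,0,0,0,1.67,0,17.3,30.3,0,0,0,1.67,0,17.3,30.3,0,0,0,1.67,0,17.3,30.3,0,0,0,1.67,0,17.3,30.3,0,0,0,1.67,0],
)

```text
time: 1.4
eef_pos: [0.3827, -0.287, 0.2313]
tcp_rot: [0.953, 0.301, 0.0, 0.0]
contact_force: [-0.1, -0.1, 0.4]
opening: 0.001
finger_force: 0.0
```

>>> move_arm(
  plan=[17.3,30.3,0,0,0,1.67,0,17.3,30.3,0,0,0,1.67,0,17.3,30.3,0,0,0,1.67,0,17.3,30.3,0,0,0,1.67,0,17.3,30.3,0,0,0,1.67,0,17.3,30.3,0,0,0,1.67,0,17.3,30.3,0,0,0,1.67,0,17.3,30.3,0,0,0,1.67,0,17.3,30.3,0,0,0,1.67,0,17.3,30.3,0,0,0,1.67,0,17.3,30.3,0,0,0,1.67,0,17.3,30.3,0,0,0,1.67,0],
)

```text
time: 2.6
eef_pos: [0.5903, 0.0766, 0.2311]
tcp_rot: [0.886, 0.463, -0.0, -0.0]
contact_force: [1.8, -0.5, -0.3]
opening: 0.002
finger_force: 0.0
```

>>> move_arm(
  plan=[0,0,-30,0,0,0,0,0,0,-30,0,0,0,0,0,0,-30,0,0,0,0,0,0,0,0,0,0,0],
)

```text
time: 3.0
eef_pos: [0.5862, 0.0755, 0.1358]
tcp_rot: [0.887, 0.462, -0.005, -0.003]
contact_force: [-0.1, -0.1, -0.7]
opening: -0.001
finger_force: 0.0
```

Run:
```python
from h import *
a=take('top','pics/t1.png')['color']; b=take('side','pics/s1.png')['color']
x=cv2.resize(a[120:290,170:370],(400,340),interpolation=cv2.INTER_CUBIC);y=cv2.resize(b[100:270,200:400],(400,340),interpolation=cv2.INTER_CUBIC)
cv2.imwrite('pics/p1.png',cv2.convertScaleAbs(np.hstack([x,y])[:,:,::-1],alpha=1.7,beta=10))
```

```text
(no output)
```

View pics/p1.png

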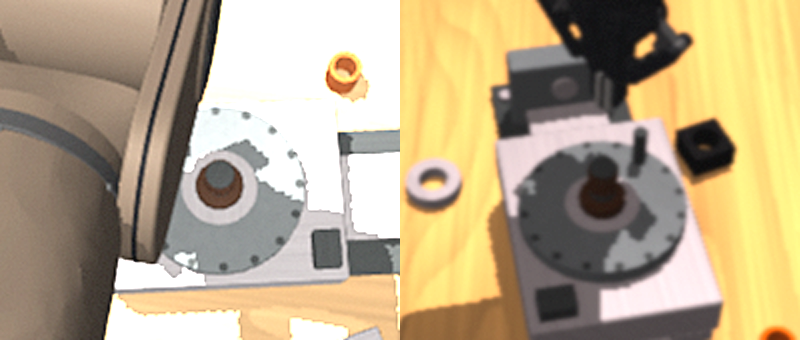

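In the side panel the fingertips at about (605,100) are behind and to the left of the peg at (640,150), and clear of the bolt at (603,185). The arm hides that area in the top panel. Next I lower to z = 0.103.

>>> move_arm(
  plan=[0,0,-13,0,0,0,0,0,0,-13,0,0,0,0,0,0,-12,0,0,0,0,0,0,0,0,0,0,0,0,0,0,0,0,0,0],
)

```text
time: 3.6
eef_pos: [0.5896, 0.0752, 0.1028]
tcp_rot: [0.887, 0.462, -0.0, -0.0]
contact_force: [-0.2, -1.0, -0.4]
opening: -0.005
finger_force: 0.0
```

Run:
```python
from h import *
s=ctrl.get_state();print(s['eef_pos'],s['contact_force'])
C=np.array([582.5,12.5]); p=s['eef_pos'][:2]*1000
d=p-C; a=np.degrees(np.arctan2(d[1],d[0])); print('polar',np.hypot(*d),a)
# rigid rotation about C, clockwise in 2.5 deg rows
q=d
for k in range(0,100,5):
    f=lambda t: R.from_euler('z',-t,degrees=True).apply([*d,0])[:2]
    print(k,np.round(f(k+2.5)-f(k),2),np.round(f(k+5)-f(k+2.5),2))
```

```text
[0.5896297  0.0752031  0.10277843] [-0.24409315 -0.96591307 -0.37017371]
polar 63.107145866600334 83.51300387818978
0 [ 2.73 -0.37] [ 2.71 -0.49]
5 [ 2.69 -0.61] [ 2.66 -0.72]
10 [ 2.62 -0.84] [ 2.58 -0.95]
15 [ 2.54 -1.06] [ 2.49 -1.17]
20 [ 2.44 -1.28] [ 2.38 -1.39]
25 [ 2.32 -1.49] [ 2.25 -1.59]
30 [ 2.18 -1.69] [ 2.1  -1.78]
35 [ 2.02 -1.87] [ 1.94 -1.95]
40 [ 1.85 -2.04] [ 1.76 -2.12]
45 [ 1.67 -2.19] [ 1.57 -2.26]
50 [ 1.47 -2.33] [ 1.37 -2.39]
55 [ 1.26 -2.45] [ 1.15 -2.5 ]
60 [ 1.04 -2.55] [ 0.93 -2.59]
65 [ 0.82 -2.63] [ 0.7  -2.66]
70 [ 0.58 -2.69] [ 0.47 -2.71]
75 [ 0.35 -2.73] [ 0.23 -2.74]
80 [ 0.11 -2.75] [-0.01 -2.75]
85 [-0.13 -2.75] [-0.25 -2.74]
90 [-0.37 -2.73] [-0.49 -2.71]
95 [-0.61 -2.69] [-0.72 -2.66]
```

First 30° of the arc (12 rows of 2.5°). The peg should make contact after about 8°.

>>> move_arm(
  plan=[2.7,-0.4,0,0,0,-2.5,0,2.7,-0.5,0,0,0,-2.5,0,2.7,-0.6,0,0,0,-2.5,0,2.7,-0.7,0,0,0,-2.5,0,2.6,-0.8,0,0,0,-2.5,0,2.6,-1.0,0,0,0,-2.5,0,2.5,-1.1,0,0,0,-2.5,0,2.5,-1.2,0,0,0,-2.5,0,2.4,-1.3,0,0,0,-2.5,0,2.4,-1.4,0,0,0,-2.5,0,2.3,-1.5,0,0,0,-2.5,0,2.2,-1.6,0,0,0,-2.5,0],
)

```text
time: 4.8
eef_pos: [0.6209, 0.0631, 0.1042]
tcp_rot: [0.976, 0.216, 0.001, 0.0]
contact_force: [0.1, 0.3, -0.6]
opening: -0.0
finger_force: 0.0
```

Run:
```python
from h import *
b=take('side','pics/s2.png')['color'];s=ctrl.get_state();print(s['eef_pos'],s['contact_force'])
d=s['eef_pos'][:2]*1000-[582.5,12.5];print(np.hypot(*d),np.degrees(np.arctan2(d[1],d[0])))
y=cv2.resize(b[120:250,230:380],(750,600)[:2] if 0 else (690,598),interpolation=cv2.INTER_CUBIC)
cv2.imwrite('pics/p2.png',cv2.convertScaleAbs(y[:,:,::-1],alpha=1.8,beta=10))
```

```text
[0.62123082 0.06278333 0.1042368 ] [ 0.11621358 -0.06450016  0.25955324]
63.47038852811188 52.39467531358215
```

View pics/p2.png

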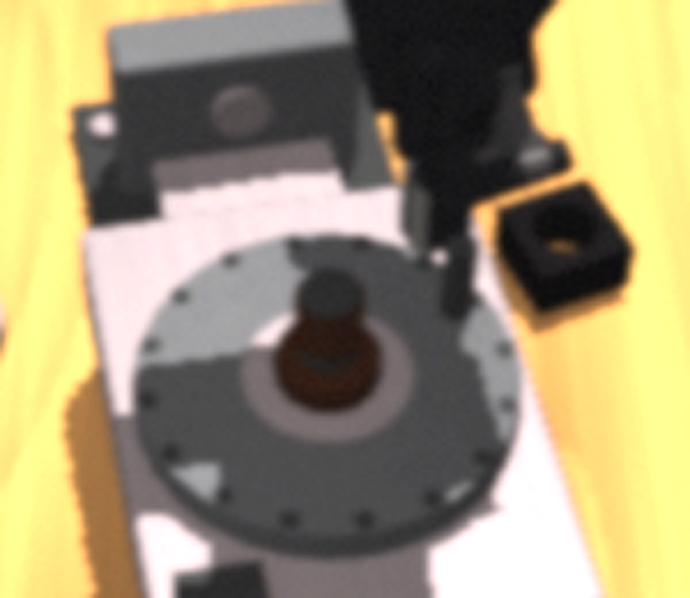

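The peg top is at about (460,245) in the crop, which is (330,173) in the side image. That fits one click, with the fingertip close behind it. I continue for another 30°.

>>> move_arm(
  plan=[2.2,-1.7,0,0,0,-2.5,0,2.1,-1.8,0,0,0,-2.5,0,2.0,-1.9,0,0,0,-2.5,0,1.9,-2.0,0,0,0,-2.5,0,1.8,-2.0,0,0,0,-2.5,0,1.8,-2.1,0,0,0,-2.5,0,1.7,-2.2,0,0,0,-2.5,0,1.6,-2.3,0,0,0,-2.5,0,1.5,-2.3,0,0,0,-2.5,0,1.4,-2.4,0,0,0,-2.5,0,1.3,-2.4,0,0,0,-2.5,0,1.2,-2.5,0,0,0,-2.5,0],
)

```text
time: 6.05
eef_pos: [0.6409, 0.0381, 0.104]
tcp_rot: [0.999, -0.044, 0.0, -0.001]
contact_force: [-0.7, 1.5, 0.8]
opening: 0.002
finger_force: 1.1
```

Run:
```python
from h import *
b=take('side','pics/s3.png');s=ctrl.get_state();print(s['eef_pos'],s['contact_force'])
d=s['eef_pos'][:2]*1000-[582.5,12.5];print(np.hypot(*d),np.degrees(np.arctan2(d[1],d[0])))
for k in np.arange(0,5.1,.5):
    t=np.radians(55.2-22.5*k);u=proj(b,[.5825+.055*np.cos(t),.0125+.055*np.sin(t),.125]);print(k,np.round(u,1),np.round([(u[0]-230)*4.6,(u[1]-120)*4.6]))
y=cv2.resize(b['color'][120:250,230:380],(690,598),interpolation=cv2.INTER_CUBIC)
cv2.imwrite('pics/p3.png',cv2.convertScaleAbs(y[:,:,::-1],alpha=1.8,beta=10))
```

```text
[0.64109381 0.03761707 0.10397895] [ 0.45711534  2.2910236  -0.09351929]
63.75031223041496 23.203085257382988
0.0 [320.1 165.7] [414. 210.]
0.5 [325.4 168.9] [439. 225.]
1.0 [330.  172.8] [460. 243.]
1.5 [333.5 177.3] [476. 263.]
2.0 [335.8 182.2] [487. 286.]
2.5 [336.8 187.5] [491. 310.]
3.0 [336.5 192.8] [490. 335.]
3.5 [334.8 198. ] [482. 359.]
4.0 [331.7 202.9] [468. 381.]
4.5 [327.4 207.2] [448. 401.]
5.0 [322.  210.7] [423. 417.]
```

View pics/p3.png

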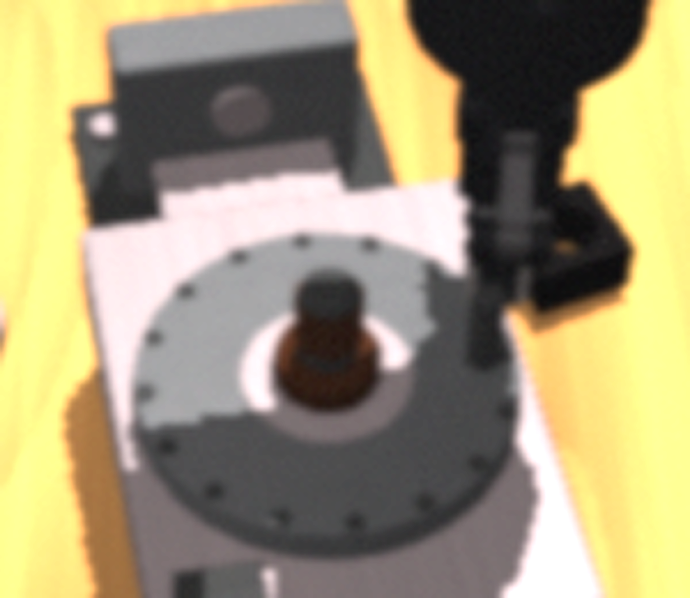

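The peg top is at about (487,290), roughly 2.1 clicks, and the fingertip reads about 2 N. I continue 25° and stop before the 3.5-click threshold.

>>> move_arm(
  plan=[1.0,-2.6,0,0,0,-2.5,0,0.9,-2.6,0,0,0,-2.5,0,0.8,-2.6,0,0,0,-2.5,0,0.7,-2.7,0,0,0,-2.5,0,0.6,-2.7,0,0,0,-2.5,0,0.5,-2.7,0,0,0,-2.5,0,0.3,-2.7,0,0,0,-2.5,0,0.2,-2.7,0,0,0,-2.5,0,0.1,-2.7,0,0,0,-2.5,0,0,-2.7,0,0,0,-2.5,0],
)

```text
time: 7.1
eef_pos: [0.6464, 0.0115, 0.1039]
tcp_rot: [0.966, -0.259, 0.001, -0.001]
contact_force: [0.5, 3.0, -0.1]
opening: -0.001
finger_force: 1.4
```

```bash
cat >> h.py <<'E'
def look(k):
    b=take('side',f'pics/s{k}.png');s=ctrl.get_state();print(s['eef_pos'],s['contact_force'])
    d=s['eef_pos'][:2]*1000-[582.5,12.5];print(np.hypot(*d),np.degrees(np.arctan2(d[1],d[0])))
    y=cv2.resize(b['color'][120:250,230:380],(690,598),interpolation=cv2.INTER_CUBIC)
    cv2.imwrite(f'pics/p{k}.png',cv2.convertScaleAbs(y[:,:,::-1],alpha=1.8,beta=10))
E
python3 -c "from h import *;look(4)"
```

```text
[0.64630379 0.01101564 0.10388199] [0.51823657 0.98482856 0.33657609]
63.821050111651516 -1.3327104809678698
```

View pics/p4.png

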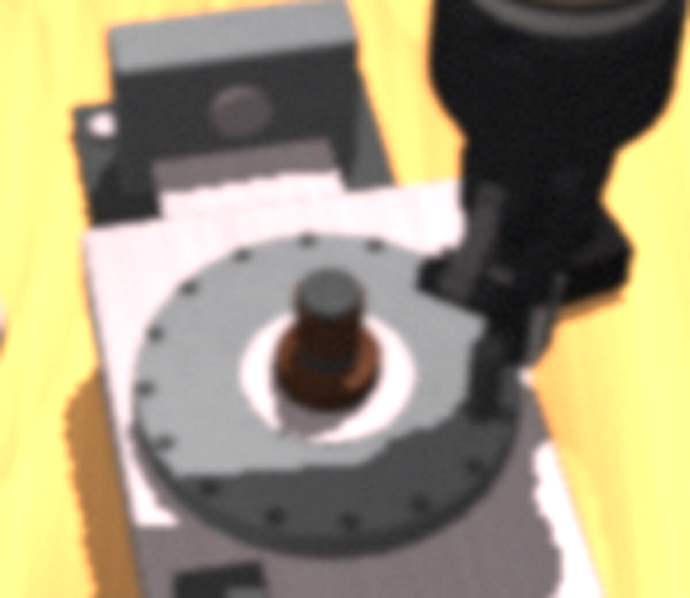

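The peg top is at about (490,342). The rim dots have shifted 0.21 click from rest, so the dial is at 3.21 clicks, and the peg leads the fingertip by 15.7°. Another 12° puts the peg near 3.75 clicks, past the snap point. I move slowly, 1° per row.

>>> move_arm(
  plan=[0,-1.1,0,0,0,-1,0,-0.1,-1.1,0,0,0,-1,0,-0.1,-1.1,0,0,0,-1,0,-0.1,-1.1,0,0,0,-1,0,-0.1,-1.1,0,0,0,-1,0,-0.1,-1.1,0,0,0,-1,0,-0.2,-1.1,0,0,0,-1,0,-0.2,-1.1,0,0,0,-1,0,-0.2,-1.1,0,0,0,-1,0,-0.2,-1.1,0,0,0,-1,0,-0.2,-1.1,0,0,0,-1,0,-0.2,-1.1,0,0,0,-1,0],
)

```text
time: 8.35
eef_pos: [0.6441, -0.0025, 0.1033]
tcp_rot: [0.934, -0.358, -0.0, 0.0]
contact_force: [0.1, -0.6, -0.1]
opening: -0.002
finger_force: 0.0
```

>>> move_arm(
  plan=[0,0,0,0,0,0,0,0,0,0,0,0,0,0,0,0,0,0,0,0,0,0,0,0,0,0,0,0],
)

```text
time: 8.75
eef_pos: [0.6441, -0.0023, 0.1033]
tcp_rot: [0.934, -0.358, 0.0, 0.0]
contact_force: [-0.3, -0.1, -0.1]
opening: -0.001
finger_force: 0.0
```

```bash
python3 -c "from h import *;look(5)"
```

```text
[ 0.64413151 -0.00229691  0.10333134] [ 0.56441912 -1.18673578  0.14160879]
63.38289513075322 -13.500430668247482
```

View pics/p5.png

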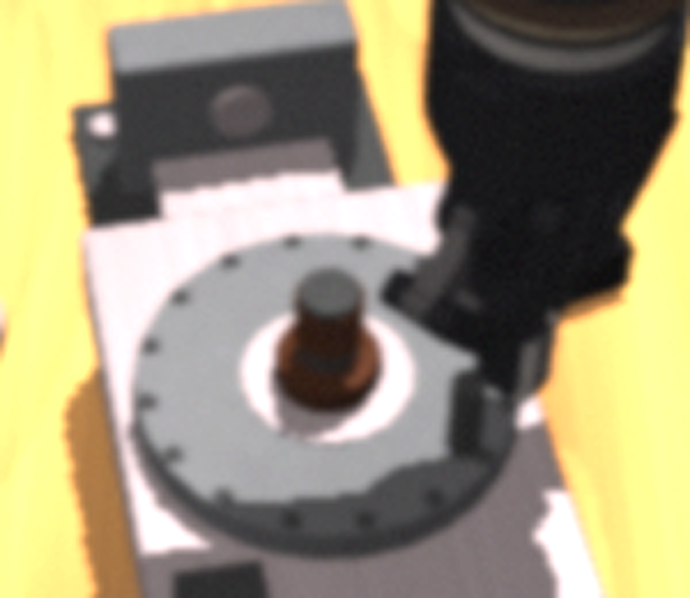

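The peg top is at (468,380) and the rim dots are back at their rest positions, so the dial rests on click 4. Next I lift clear and go behind the push face, turning the tool square to the slide.

>>> move_arm(
  plan=[0,3,8,0,0,0,0,0,2,20,0,0,0,0,0,0,30,0,0,0,0,0,0,30,0,0,0,0,0,0,0,0,0,0,0,-5.5,-16.9,0,0,0,7.46,0,-5.5,-16.9,0,0,0,7.46,0,-5.5,-16.9,0,0,0,7.46,0,-5.5,-16.9,0,0,0,7.46,0,-5.5,-16.9,0,0,0,7.46,0,-5.5,-16.9,0,0,0,7.46,0,-5.6,-16.9,0,0,0,7.46,0],
)

```text
time: 10.0
eef_pos: [0.605, -0.1161, 0.1908]
tcp_rot: [0.996, 0.092, -0.0, -0.0]
contact_force: [0.7, -0.3, -1.4]
opening: -0.003
finger_force: 0.0
```

>>> move_arm(
  plan=[0,0,0,0,0,0,0,0,0,0,0,0,0,0,0,0,0,0,0,0,0],
)

```text
time: 10.3
eef_pos: [0.6056, -0.1148, 0.1911]
tcp_rot: [0.996, 0.089, -0.0, -0.0]
contact_force: [-0.2, 0.7, -0.4]
opening: 0.001
finger_force: 0.0
```

Run:
```python
from h import *
s=ctrl.get_state(); print(s['eef_pos'])
a=take('top','pics/t6.png')['color']; b=take('side','pics/s6.png')['color']
x=cv2.resize(a[120:290,170:370],(400,340),interpolation=cv2.INTER_CUBIC);y=cv2.resize(b[120:290,200:400],(400,340),interpolation=cv2.INTER_CUBIC)
cv2.imwrite('pics/p6.png',cv2.convertScaleAbs(np.hstack([x,y])[:,:,::-1],alpha=1.7,beta=10))
```

```text
[ 0.60563595 -0.11481018  0.19112475]
```

View pics/p6.png

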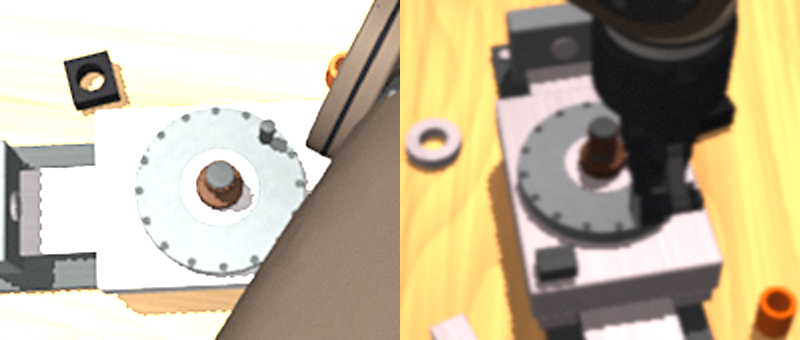

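The dial is still on click 4, with the peg at (267,126) in the left panel, and the carriage has not moved. The tool is behind the push face and clear of the loose parts. Lowering now.

>>> move_arm(
  plan=[0,0,-35,0,0,0,0,0,0,-35,0,0,0,0,0,0,-35,0,0,0,0,0,0,-20,0,0,0,0,0,0,-12,0,0,0,0,0,0,-6,0,0,0,0,0,0,0,0,0,0,0,0,0,0,0,0,0,0],
)

```text
time: 11.2
eef_pos: [0.6066, -0.1159, 0.0498]
tcp_rot: [0.996, 0.09, 0.001, 0.001]
contact_force: [-0.1, -0.4, 0.6]
opening: 0.002
finger_force: 0.0
```

>>> move_arm(
  plan=[-0.7,3.9,0,0,0,0,0,-0.7,3.9,0,0,0,0,0,-0.7,3.9,0,0,0,0,0,-0.7,3.9,0,0,0,0,0,-0.7,3.9,0,0,0,0,0,-0.7,3.9,0,0,0,0,0,-0.7,3.9,0,0,0,0,0,-0.7,3.9,0,0,0,0,0,-0.7,3.9,0,0,0,0,0,-0.7,3.9,0,0,0,0,0,-0.7,3.9,0,0,0,0,0,-0.7,3.9,0,0,0,0,0],
)

```text
time: 12.4
eef_pos: [0.5977, -0.0713, 0.0488]
tcp_rot: [0.996, 0.09, 0.001, 0.003]
contact_force: [0.5, -8.1, -0.8]
opening: -0.004
finger_force: 4.0
```

>>> move_arm(
  plan=[-0.7,3.9,0,0,0,0,0,-0.7,3.9,0,0,0,0,0,-0.7,3.9,0,0,0,0,0,-0.7,3.9,0,0,0,0,0,-0.7,3.9,0,0,0,0,0,-0.7,3.9,0,0,0,0,0],
)

```text
time: 13.0
eef_pos: [0.5935, -0.0478, 0.0488]
tcp_rot: [0.996, 0.09, 0.001, 0.003]
contact_force: [-0.5, -8.4, -1.0]
opening: 0.001
finger_force: 4.0
```

>>> move_arm(
  plan=[-0.4,2,0,0,0,0,0,-0.4,2,0,0,0,0,0,-0.4,2,0,0,0,0,0,-0.4,2,0,0,0,0,0,-0.4,2,0,0,0,0,0,-0.4,2,0,0,0,0,0,-0.3,2,0,0,0,0,0,-0.3,2,0,0,0,0,0],
)

```text
time: 13.8
eef_pos: [0.5905, -0.0317, 0.0487]
tcp_rot: [0.996, 0.09, 0.001, 0.002]
contact_force: [0.4, -7.4, 0.2]
opening: 0.004
finger_force: 3.7
```

>>> move_arm(
  plan=[-0.2,1,0,0,0,0,0,-0.2,1,0,0,0,0,0],
)

```text
time: 14.0
eef_pos: [0.5903, -0.0306, 0.0488]
tcp_rot: [0.996, 0.091, 0.001, 0.003]
contact_force: [0.7, -12.5, -3.2]
opening: -0.001
finger_force: 6.2
```

>>> move_arm(
  plan=[-0.2,1,0,0,0,0,0,-0.2,1,0,0,0,0,0],
)

```text
time: 14.2
eef_pos: [0.5904, -0.0305, 0.0489]
tcp_rot: [0.996, 0.091, 0.001, 0.005]
contact_force: [1.5, -17.5, -3.9]
opening: -0.004
finger_force: 9.1
```

The force rises with no further motion, so the carriage is against the stop. I hold briefly, back off and lift away.

>>> move_arm(
  plan=[0,0,0,0,0,0,0,0,0,0,0,0,0,0,0,0,0,0,0,0,0,0.7,-4,0,0,0,0,0,2,-10,0,0,0,0,0,4,-20,0,0,0,0,0,4,-20,0,0,0,0,0,0,0,20,0,0,0,0,0,0,40,0,0,0,0,0,0,40,0,0,0,0,0,0,40,0,0,0,0,0,0,20,0,0,0,0],
)

```text
time: 15.4
eef_pos: [0.6015, -0.0797, 0.2132]
tcp_rot: [0.996, 0.09, 0.003, 0.001]
contact_force: [0.3, -0.4, 0.6]
opening: -0.001
finger_force: 0.0
```

>>> move_arm(
  plan=[-10,-40,0,0,0,0,0,-10,-40,0,0,0,0,0,-10,-40,0,0,0,0,0,-10,-40,0,0,0,0,0,-10,-40,0,0,0,0,0,0,0,0,0,0,0,0,0,0,0,0,0,0,0],
)

```text
time: 16.1
eef_pos: [0.5495, -0.2799, 0.2081]
tcp_rot: [0.996, 0.089, -0.0, -0.001]
contact_force: [-0.5, -0.3, -0.2]
opening: 0.003
finger_force: 0.0
```

Run:
```python
from h import *
c=take('top','pics/t7.png');b=take('side','pics/s7.png')
C=np.array([.5825,.0125])+.071*np.array([-.177,.984])
t=np.radians(-34.8);p=[C[0]+.055*np.cos(t),C[1]+.055*np.sin(t),.125];print(C,proj(c,p),proj(b,p))
x=cv2.resize(c['color'][120:320,140:340],(400,400),interpolation=cv2.INTER_CUBIC);y=cv2.resize(b['color'][100:300,200:400],(400,400),interpolation=cv2.INTER_CUBIC)
cv2.imwrite('pics/p7.png',cv2.convertScaleAbs(np.hstack([x,y])[:,:,::-1],alpha=1.6,beta=10))
```

```text
[0.569933 0.082364] (np.float64(257.6836811437296), np.float64(184.56859776019073)) (np.float64(321.0278730922173), np.float64(168.7621799024341))
```

View pics/p7.png

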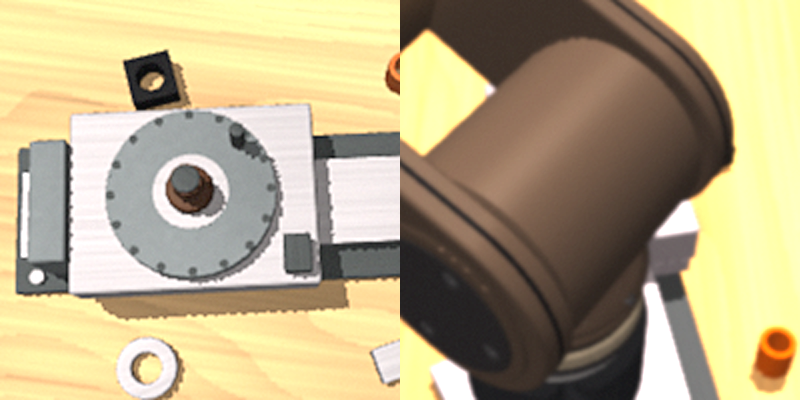

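The carriage sits flush against the stop. The peg is at (237,130), against (235,129) predicted for click 4 at home. The nut, ring and ferrule are in place and the arm is clear, so I'm handing in.

```bash
python3 -c "from plant import order;print(order.sign_off())"
```

```text
the job is handed in; nothing more can be done
None
```

The dial rests four clicks clockwise and the carriage stands home against the end stop; the bolt wasn't touched and no loose part was seen to move (feeler block only partly in the last view). Job handed in, no verdict returned.

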